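# Press a hub bearing home with the guarded hand lever

### The arm

A 6-joint arm with a two-finger parallel gripper is mounted at the origin on the work surface. World frame = base frame: x ahead of the robot, y to its left, z up, the work surface at z = 0. Lengths are in m, angles in rad, forces in N, time in s.
With the tool pointing down it reaches from about 0.35 to 0.85 m from the base axis. Payload 8.1 kg.
Tool frame: the origin (TCP) lies on the centre line of the jaws, within the pads' length; the fingertips stand 11 mm ahead of it and the grasp point (between the pads) lies 8 mm behind it; z points along the fingers, y is the line along which they close (so a half turn about z gives the same grasp; the last joint's range is limited). The gripper opens to 93 mm and grips with 3 to 60 N. Pads are 15 mm wide; open, the fingers measure 128 mm over their backs; the gripper's body (75 mm by 188 mm) begins 65 mm behind the grasp point.
Start: joints at [-1.315, 0.13, 1.488, -0, 1.523, -0.085], TCP at [0.201, -0.565, 0.23] pointing down, gripper open.
Joint ranges: [-2.96, 2.96], [-0.89, 2.26], [0.02, 2.5], [-1.34, 4.48], [0, 2.73], [-2.66, 2.66]. Speed limits (rad/s): [2.39, 2.39, 2.79, 3.14, 3.14, 3.14].

### API

Orientations are given as a unit quaternion [w, x, y, z].
In Python, from station import manip gives the robot as it stands.
- The arm moves only by the tool apply_moves, never from a script. Its argument "deltas" is a list of rows, each an object with "linear": the shift along the tool's x, y, z in mm, a list of three; "delta_rot": the turn, a rotation vector about the tool's x, y, z in degrees, a list of three; "fingers": the gripper command: -1 is shut, 1 is fully open, values between are in proportion. A call has 1 to 8 rows; each row is the pose to reach, as a shift and turn from the pose commanded when the call began, along the tool's axes at that moment; what a row does not reach only later rows make up. A row lasts 1/10 s, in which the tool goes at most 50 mm and 8.59 degrees, less where a joint would pass 70% of its speed; a pose out of reach is approached as far as the arm can. A call with a gripper value outside its range is refused whole. The fingers move at their own pace and stop on an object; the grip force is fixed at half the most. Time passes only in rows, so rows that repeat a pose let the fingers close. It gives the time, the measured TCP pose, the force, the opening and the grip force at its end, in the units of the state.
- manip.get_state(): the state, without advancing time (a new reading comes with each control period).
- manip.get_image(name): name is "side" or "top"; returns (picture, depth): 400x640x3 uint8, red, green, blue; 400x640 float32, m along the optical axis (not along the pixel's ray), 0 where there is no reading.
- manip.camera_params(name): a dict with "fx", "fy", "cx", "cy" (pixels), "cam_to_world" (4x4, takes a point from camera to world coordinates). Camera axes: x right, y up, looking along -z (the intrinsics and any distortion apply to the point x, -y, -z); pixel columns grow to the right and rows downward; lengths in m; the calibration is good to about 2 mm. A picture is of the moment at which its call begins. camera_params takes no time and is no camera call.
- manip.hand_in(): hands the job in; it is judged then, once.
Trained networks look in the newest picture that a camera, given by its name, has taken for a name from the list of things; names that differ only in an ending like _2 or _b are one class to them, and where a whole thing is asked for, a point or a joint stands for the part that bears it (a point fixed in the world has none). Each returns a list of dicts, best first, with "confidence" (0 to 1); they miss things now and then, are a little off and sometimes report something else, mostly with a low value. They report only what shows in the picture. A call takes as long as a camera call.
- manip.recognise(target, camera): "uv" ([column, row] in pixels, amid what is visible of it).
- manip.landmark_of(target, camera): "uv" ([column, row] in pixels: a listed point, or the origin of a listed thing).
The state is a dict: "time": time; "joint_positions": joint angles; "qvel": joint speeds; "tau": joint torques, N m; "eef_pos": TCP position; "eef_rot": TCP orientation; "contact_force": force on the tool from outside, world axes, zero at the start; "torque": the same for the moment, N m; "width": finger opening in m; "grasp_force": force on a finger pad.
Only numpy, scipy, OpenCV 4.12 (cv2) and the standard library are available. Lean on these libraries where they do the work, as an engineer would, in place of code of your own. Each camera call takes 0.05 s, during which the arm holds its last target. There are 200 camera calls.

### The job

Press the bearing home in the blue bicycle hub with the air press: reach down through the window of the yellow guard with the fingertips, push the red valve lever all the way down and keep it fully down for about a second, then let it come back up and withdraw. Touch neither the guard nor the press itself on the way, and leave the jar, the tin, the brass drift and the spanner where they are.

Things in the scene. Friction and masses are not known exactly. Their poses are not given: they have to be found in the camera images.
- window (a point): centre of the rectangular window in the top of the yellow guard, level with the guard's upper face (105 mm above the bench). The window is 96 mm long (this point's x) and 76 mm wide (its y), edged in black. Axes are those of the press's base plate: x away from the plate's front edge, z up, turned up to 0.4 rad about the vertical from the world axes.
- lever_pad (a point): centre of the top face of the red palm pad on the valve lever, under the middle of the window. Pad 46 mm long (window x), 34 mm wide (window y). At rest its top is about 11 mm below the guard's upper face; fully pressed it is 19.5 mm lower. It moves with the lever.
- valve_lever (a joint): angle of the valve lever in rad: 0 at rest (up), 0.28 fully down against its stop. It hinges level behind the window (70 mm from the pad's centre, on the window's +x side) and a spring brings it back up. It ends on a firm stop. Pushing the pad down takes 4 N at first, about 12 N in all near the stop while the bearing is going in.
- guard: the fixed yellow guard, folded from 3 mm sheet; origin on the bench 105 mm below the window's centre, axes as the window's. Its top, with the window in it, reaches from x -85 to +107 mm and y -78 to +78 mm; its walls go down to the base plate. Not to be touched.
- press_frame: the green C-frame press with its aluminium air cylinder, 414 mm high, standing on the same plate on the window's -y side, open to -x; origin on the bench at window x +30, y -235 mm. It fills x -85 to +85 and y -63 to +63 mm about its origin, and its nearest side is 94 mm from the guard. The hub stands in it. Not to be touched.
- ram (a joint): travel of the press's ram downward in m: 0 up, 0.020 fully down. It follows the lever in proportion.
- bearing (a joint): how far the bearing (26 mm across, red seal, in the top end of the blue hub under the ram) has gone into the hub, in m: 0 stands 6 mm proud, 0.006 is flush (home). It starts between 0 and 0.003, the ram pushes it, and it stays where it is pushed.
- jar: loose glass jar with steel cap, 60 mm across, 85 mm high; origin at the centre of its underside. Bystander.
- tin: loose blue tin, 68 mm across, 60 mm high; origin at the centre of its underside. Bystander.
- drift: loose brass drift standing up, foot 40 mm across, shank 26 mm, 85 mm high; origin at the centre of its underside. Bystander.
- spanner: loose steel spanner lying on the bench, 160 mm long; origin under its middle, its length along its x axis. Bystander.

How it is judged:
On the way, in this order (a step that is already met when the one before it is completed fails the run):
1. the lever is held fully down (within 0.02 rad of its stop) for 0.8 s (value of joint valve_lever above 0.26 rad), for 0.8 s.
2. the lever and ram are back up (value of joint valve_lever below 0.03 rad and value of joint ram below 0.003 m), for 0.2 s.
At the end, for the whole second after the job is handed in: the bearing is home (within 1.2 mm of flush), the lever is back up (within 0.03 rad of rest), the ram is up (within 3 mm), and the jar, tin, drift and spanner lie within 15 mm of where they were (all of step 2 and value of joint bearing above 0.0048 m and distance of each of jar, tin, drift, spanner from where it was at the start of the episode below 0.015 m); the robot touches nothing.
It fails at once if the robot touches the yellow guard (contact force between any of the fingers, the arm and guard above 0.3 N).
It fails at once if the robot touches the press itself (contact force between any of the fingers, the arm and press_frame above 0.3 N).
It fails at once if the jar, tin, drift or spanner is knocked over, pushed away, lifted or carried (15 mm) (distance of any of jar, tin, drift, spanner from where it was at the start of the episode above 0.015 m).
It also fails if it takes over 35 s, if anything falls off the work surface, if the arm or the gripper's body presses on something with over 40 N, if the wrist force passes 120 N, or if a joint passes its speed limit or range.

## Working session

There is one attempt and no reset: what is moved stays moved. The work goes in short steps, Python scripts to look and compute and a tool call to move; the robot and the scene stay as the last step left them, time stands still between calls to the robot, and variables do not carry over. Pictures are saved under pics/ and viewed, at most 10 in all, crops included, and the job is handed in when it is done.

Besides the shell and the picture viewer there is one more tool, called after "Emit:" in YAML: its name, and indented under it one key for each argument. apply_moves: Moves the arm, as the interface text tells. Its arguments: {"type":"object","properties":{"deltas":{"type":"array"}},"required":["deltas"]}

```bash
mkdir -p pics; cat > h.py <<'E'
import numpy as np, cv2
from station import manip
def w(cam,uv,depth,r=2):
    p=manip.camera_params(cam); u,v=uv; ui,vi=int(round(u)),int(round(v))
    d=depth[max(vi-r,0):vi+r+1,max(ui-r,0):ui+r+1]; d=d[d>0]; d=np.median(d)
    return at(p,u,v,d)
def at(p,u,v,d):
    c=np.array([(u-p['cx'])/p['fx']*d,-(v-p['cy'])/p['fy']*d,-d,1])
    return (np.array(p['cam_to_world'])@c)[:3]
def onz(cam,uv,z):
    p=manip.camera_params(cam); a=at(p,*uv,0.0); b=at(p,*uv,1.0); t=(z-a[2])/(b[2]-a[2]); return a+t*(b-a)
E
python3 - <<'E'
from h import *
print(manip.get_state())
ims={}
for c in ("top","side"):
    im,d=manip.get_image(c); np.savez(f"{c}.npz",im=im,d=d); cv2.imwrite(f"pics/{c}0.png",im[:,:,::-1])
    print(c,{k:v for k,v in manip.camera_params(c).items() if k!='cam_to_world'},np.round(manip.camera_params(c)['cam_to_world'],3).tolist())
    for n in ("window","lever_pad"):
        for r in manip.landmark_of(n,c)[:2]: print(n,r,onz(c,r['uv'],.105 if n=="window" else .094), w(c,r['uv'],d))
    for n in ("guard","press_frame","jar","tin","drift","spanner"):
        for r in manip.recognise(n,c)[:1]: print(n,r,w(c,r['uv'],d))
E
```

```text
{'time': 0.0, 'joint_positions': array([-1.31538187e+00,  1.31153024e-01,  1.48927852e+00,  3.53565176e-05,
        1.52295816e+00, -8.54134544e-02]), 'qvel': array([ 0.00058872, -0.0009649 ,  0.00030201, -0.00139951, -0.00115567,
        0.00104033]), 'tau': array([ 9.54259922e-04, -5.59843647e+01, -4.91758597e+01,  7.69308046e-02,
        3.55792302e-02, -1.87491660e-04]), 'eef_pos': array([ 0.20045057, -0.56495844,  0.22859269]), 'eef_rot': array([-8.96777481e-04,  9.85514396e-01,  1.69589408e-01, -5.86894025e-05]), 'contact_force': array([ 0.25451659,  0.09738679, -0.08123405]), 'torque': array([-0.00627846,  0.0172754 ,  0.02888329]), 'grasp_force': 0.0, 'width': 0.09318995304778449}
top {'fx': 366.3625224440199, 'fy': 366.3625224440199, 'cx': 310.24377903149, 'cy': 210.94927173051235} [[0.056, 0.975, -0.213, 0.414], [-0.998, 0.054, -0.013, 0.098], [-0.001, 0.213, 0.977, 0.956], [0.0, 0.0, 0.0, 1.0]]
window {'uv': [312.6, 243.0], 'confidence': 0.6} [0.52387983 0.09938241 0.105     ] [0.52528067 0.09940021 0.09410298]
lever_pad {'uv': [316.1, 248.3], 'confidence': 0.62} [0.513229
[... 760 characters left out ...]
8} [0.51891954 0.11196033 0.105     ] [0.51837863 0.08946935 0.09187765]
lever_pad {'uv': [348.2, 210.3], 'confidence': 0.74} [0.51690462 0.10331344 0.094     ] [0.516827  0.1003782 0.0922643]
guard {'uv': [342.1, 225.4], 'confidence': 0.69} [0.5310182  0.17978327 0.10084696]
press_frame {'uv': [346.9, 211.1], 'confidence': 0.73} [0.51988224 0.10273159 0.09138381]
jar {'uv': [351.9, 279.1], 'confidence': 0.92} [0.51059696 0.30121278 0.05644057]
tin {'uv': [395.0, 281.8], 'confidence': 0.89} [0.42538063 0.28857217 0.04242564]
drift {'uv': [266.9, 230.8], 'confidence': 0.59} [0.70836553 0.13405019 0.0506456 ]
spanner {'uv': [385.5, 335.0], 'confidence': 0.85} [0.45046236 0.38711352 0.00403291]
```

View pics/top0.png

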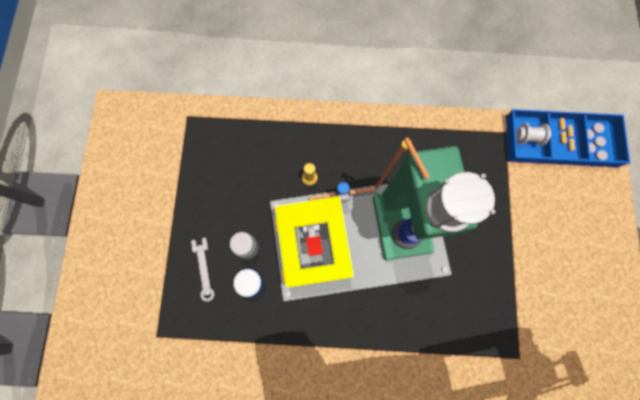

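View pics/side0.png

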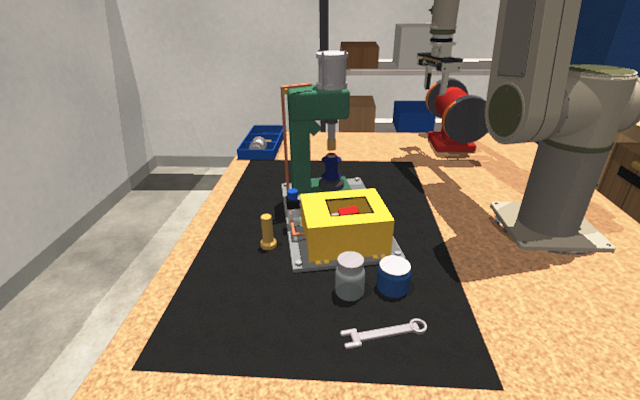

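The top view shows the yellow guard top around (313,242) with the red pad at about (314,245), and the green press to its right at (430,200). In the side view the pad is at (348,210), with the jar and tin on the near side of the guard and the arm right of the press.

```bash
python3 - <<'E'
from h import *
P={}
for c in ("top","side"):
    z=np.load(c+".npz"); im,d=z['im'].astype(int),z['d']; p=manip.camera_params(c)
    v,u=np.mgrid[:400,:640]
    T=np.array(p['cam_to_world']); X=np.stack([(u-p['cx'])/p['fx']*d,-(v-p['cy'])/p['fy']*d,-d,np.ones_like(d)],-1)@T.T; X=X[...,:3]
    r,g,b=im[...,0],im[...,1],im[...,2]
    ok=d>0
    ye=ok&(r>150)&(g>140)&(b<90)&(X[...,2]>.096)&(X[...,2]<.115)
    # recompute on plane z=.105 by ray
    n=np.argwhere(ye); pts=np.array([onz(c,(a[1],a[0]),.105)[:2] for a in n])
    (cx,cy),sz,ang=cv2.minAreaRect((pts*1000).astype(np.float32)); print(c,'guard',cx,cy,sz,ang,len(pts),'zmed',np.median(X[ye][:,2]))
    # window: hole contour
    m=ye.astype(np.uint8); cs,h=cv2.findContours(m,cv2.RETR_CCOMP,cv2.CHAIN_APPROX_NONE)
    for k,q in enumerate(cs):
        if h[0][k][3]>=0 and len(q)>30:
            w_=np.array([onz(c,a[0],.105)[:2] for a in q]); print(' hole',cv2.minAreaRect((w_*1000).astype(np.float32)))
    re=ok&(r>150)&(g<60)&(b<60)&(X[...,2]>.06)&(X[...,2]<.11)&(abs(X[...,0]-.52)<.08)&(abs(X[...,1]-.1)<.08)
    q=X[re]; print(' red',len(q),np.median(q,0),q.min(0),q.max(0),cv2.minAreaRect((q[:,:2]*1000).astype(np.float32)))
    gr=ok&(g>r+25)&(g>b+8)&(X[...,2]>.03)&(abs(X[...,0]-.55)<.25); q=X[gr]; print(' green',len(q),np.percentile(q,1,0),np.percentile(q,99,0))
    al=ok&(X[...,2]>.3)&(X[...,0]>.4)&(X[...,1]>-.3)&(X[...,1]<.1);q=X[al]; print(' tall',len(q),np.percentile(q,1,0),np.percentile(q,99,0))
from scipy.spatial.transform import Rotation as R
q=manip.get_state()['eef_rot']; print(R.from_quat(q[[1,2,3,0]]).as_matrix().round(3))
E
```

```text
Traceback (most recent call last):
  File "h.py", line 11, in onz
    p=manip.camera_params(cam); a=at(p,*uv,0.0); b=at(p,*uv,1.0); t=(z-a[2])/(b[2]-a[2]); return a+t*(b-a)
ValueError: time passes only in moves, steps and waits
```

```bash
sed -i 's/^def onz.*/C={c:manip.camera_params(c) for c in ("top","side")}\ndef onz(cam,uv,z):/; s/^    p=manip.camera_params(cam); a=at/    p=C[cam]; a=at/; s/^    p=manip.camera_params(cam); u,v/    p=C[cam]; u,v/' h.py
python3 - <<'E'
from h import *
for c in ("top","side"):
    z=np.load(c+".npz"); im,d=z['im'].astype(int),z['d']; p=C[c]
    v,u=np.mgrid[:400,:640]
    T=np.array(p['cam_to_world']); X=np.stack([(u-p['cx'])/p['fx']*d,-(v-p['cy'])/p['fy']*d,-d,np.ones_like(d)],-1)@T.T; X=X[...,:3]
    r,g,b=im[...,0],im[...,1],im[...,2]; ok=d>0
    ye=ok&(r>150)&(g>140)&(b<90)&(X[...,2]>.096)&(X[...,2]<.115)
    mm=lambda n:np.array([onz(c,a,.105)[:2]*1000 for a in n],np.float32)
    print(c,'guard',cv2.minAreaRect(mm(np.argwhere(ye)[:,::-1])),'zmed',np.median(X[ye][:,2]))
    cs,h=cv2.findContours(ye.astype(np.uint8),cv2.RETR_CCOMP,cv2.CHAIN_APPROX_NONE)
    for k,q in enumerate(cs):
        if h[0][k][3]>=0 and len(q)>30: print(' hole',cv2.minAreaRect(mm(q[:,0])))
    re=ok&(r>150)&(g<60)&(b<60)&(X[...,2]>.06)&(X[...,2]<.11)&(abs(X[...,0]-.52)<.08)&(abs(X[...,1]-.1)<.08)
    q=X[re]; print(' red',len(q),np.median(q,0),q.min(0),q.max(0),cv2.minAreaRect((q[:,:2]*1000).astype(np.float32)))
    gr=ok&(g>r+25)&(g>b+8)&(X[...,2]>.03)&(abs(X[...,0]-.55)<.25); q=X[gr]; print(' green',len(q),np.percentile(q,1,0),np.percentile(q,99,0))
    q=X[ok&(X[...,2]>.3)&(X[...,0]>.4)&(X[...,1]>-.3)&(X[...,1]<.1)]; print(' tall',len(q),np.percentile(q,1,0),np.percentile(q,99,0))
from scipy.spatial.transform import Rotation as R
q=manip.get_state()['eef_rot']; print(R.from_quat(q[[1,2,3,0]]).as_matrix().round(3))
E
```

```text
top guard ((531.0908813476562, 98.2928466796875), (192.5365753173828, 155.17689514160156), 11.8709077835083) zmed 0.10623967390324951
 hole ((520.179931640625, 97.92335510253906), (103.30058288574219, 84.67737579345703), 11.682188034057617)
 red 193 [0.52014683 0.09622119 0.09525237] [0.50087791 0.08095647 0.0900789 ] [0.54011888 0.11560804 0.10048552] ((519.7965698242188, 97.64856719970703), (37.96730041503906, 30.95501136779785), 8.885056495666504)
 green 4099 [ 0.51101303 -0.19371929  0.03666814] [ 0.68077559 -0.05939103  0.33344967]
 tall 5885 [ 0.52558336 -0.17113633  0.30349289] [ 0.68297007 -0.05752215  0.41939069]
side guard ((527.3212280273438, 104.8801040649414), (192.36434936523438, 155.482666015625), 11.860166549682617) zmed 0.10356071718538329
 red 103 [0.5194896  0.10235875 0.09175351] [0.49417048 0.08225709 0.08811163] [0.54094442 0.11661927 0.0959502 ] ((518.4928588867188, 101.1639404296875), (41.923274993896484, 30.493186950683594), 15.808841705322266)
 green 1500 [ 0.51665289 -0.17475961  0.03867348] [ 0.67719521 -0.06351626  0.32886919]
 tall 2215 [ 0.52234881 -0.15701967  0.30092158] [ 0.68394766 -0.04943405  0.41324192]
[[ 0.942  0.334 -0.   ]
 [ 0.334 -0.942  0.   ]
 [-0.    -0.    -1.   ]]
```

Emit:
apply_moves:
  deltas:
    - {"linear": [0, -15, -30], "delta_rot": [0, 0, 0], "fingers": -1}
    - {"linear": [-1, -45, -60], "delta_rot": [0, 0, 0], "fingers": -1}
    - {"linear": [-2, -80, -90], "delta_rot": [0, 0, 0], "fingers": -1}
    - {"linear": [-3, -115, -120], "delta_rot": [0, 0, 0], "fingers": -1}
    - {"linear": [-4, -145, -150], "delta_rot": [0, 0, 0], "fingers": -1}
    - {"linear": [-4, -175, -175], "delta_rot": [0, 0, 0], "fingers": -1}
    - {"linear": [-4, -198, -190], "delta_rot": [0, 0, 0], "fingers": -1}
    - {"linear": [-4, -198, -190], "delta_rot": [0, 0, 0], "fingers": -1}

```text
time: 1.7
eef_pos: [0.1303, -0.3794, 0.4236]
eef_rot: [0.004, 0.986, 0.169, 0.0]
contact_force: [-0.5, -0.8, 0.4]
width: 0.0337
grasp_force: 0.0
```

Emit:
apply_moves:
  deltas:
    - {"linear": [45, -3, 0], "delta_rot": [0, 0, -6.5], "fingers": -1}
    - {"linear": [90, -10, 0], "delta_rot": [0, 0, -13], "fingers": -1}
    - {"linear": [134, -22, 0], "delta_rot": [0, 0, -19.5], "fingers": -1}
    - {"linear": [176, -39, 0], "delta_rot": [0, 0, -26], "fingers": -1}
    - {"linear": [216, -61, 0], "delta_rot": [0, 0, -32.5], "fingers": -1}
    - {"linear": [253, -87, 0], "delta_rot": [0, 0, -39], "fingers": -1}
    - {"linear": [286, -116, 0], "delta_rot": [0, 0, -45.5], "fingers": -1}
    - {"linear": [317, -152, 0], "delta_rot": [0, 0, -52], "fingers": -1}

```text
time: 2.5
eef_pos: [0.3798, -0.1296, 0.4182]
eef_rot: [-0.001, 0.81, 0.586, -0.0]
contact_force: [1.6, 1.4, 1.2]
width: 0.0005
grasp_force: 0.0
```

```bash
cat > t.py <<'E'
import sys
from h import *
from scipy.spatial.transform import Rotation as R
s=manip.get_state(); q=s['eef_rot']; M=R.from_quat(q[[1,2,3,0]]).as_matrix()
print(s['time'],s['eef_pos'],s['contact_force'],s['width'],np.round(s['joint_positions'],3)); print(M.round(3))
print('tool yaw of y',np.degrees(np.arctan2(M[1,1],M[0,1])), 'world->tool R^T rows:',M.T.round(3).tolist())
for a in sys.argv[1:]:
    print(a,(M.T@(np.array(eval(a))-s['eef_pos'])*1000).round(1))
E
python3 t.py "(.4,.06,.42)" "(.514,.098,.35)" "(.514,.098,.2)"
```

```text
2.5 [ 0.37977612 -0.12964803  0.41823769] [1.61613387 1.36251631 1.19673786] 0.0005461051235836268 [-0.457 -0.4    1.63  -0.     1.913 -0.139]
[[ 0.313  0.95  -0.001]
 [ 0.95  -0.313  0.001]
 [ 0.    -0.002 -1.   ]]
tool yaw of y -18.2262087937351 world->tool R^T rows: [[0.313, 0.95, 0.0], [0.95, -0.313, -0.002], [-0.001, 0.001, -1.0]]
(.4,.06,.42) [186.5 -40.1  -1.7]
(.514,.098,.35) [258.2  56.4  68.2]
(.514,.098,.2) [258.2  56.6 218.2]
```

Emit:
apply_moves:
  deltas:
    - {"linear": [44, -4, 0], "delta_rot": [0, 0, -6], "fingers": -1}
    - {"linear": [89, -10, 0], "delta_rot": [0, 0, -12], "fingers": -1}
    - {"linear": [132, -22, 0], "delta_rot": [0, 0, -18], "fingers": -1}
    - {"linear": [176, -37, 0], "delta_rot": [0, 0, -24], "fingers": -1}
    - {"linear": [206, -15, 10], "delta_rot": [0, 0, -28], "fingers": -1}
    - {"linear": [233, 18, 35], "delta_rot": [0, 0, -30], "fingers": -1}
    - {"linear": [251, 44, 65], "delta_rot": [0, 0, -30], "fingers": -1}
    - {"linear": [258, 56, 100], "delta_rot": [0, 0, -30], "fingers": -1}

```text
time: 3.3
eef_pos: [0.5156, 0.0973, 0.3172]
eef_rot: [-0.0, 0.632, 0.775, 0.0]
contact_force: [0.2, -0.4, -0.9]
width: 0.0005
grasp_force: 0.0
```

```bash
python3 t.py "(.514,.098,.17)"
```

```text
3.3 [0.51561089 0.09733316 0.3172317 ] [ 0.20252095 -0.4020438  -0.93106661] 0.0004587802602450796 [ 0.089 -0.094  1.557  0.     1.678 -0.114]
[[-0.201  0.98  -0.   ]
 [ 0.98   0.201  0.   ]
 [ 0.    -0.    -1.   ]]
tool yaw of y 11.613147718302304 world->tool R^T rows: [[-0.201, 0.98, 0.0], [0.98, 0.201, -0.0], [-0.0, 0.0, -1.0]]
(.514,.098,.17) [  0.9  -1.4 147.2]
```

Down to z = 0.15 (fingertips 34 mm above the guard), then a closer look.

Emit:
apply_moves:
  deltas:
    - {"linear": [0, -1, 40], "delta_rot": [0, 0, 0], "fingers": -1}
    - {"linear": [1, -1, 80], "delta_rot": [0, 0, 0], "fingers": -1}
    - {"linear": [1, -1, 120], "delta_rot": [0, 0, 0], "fingers": -1}
    - {"linear": [1, -1, 150], "delta_rot": [0, 0, 0], "fingers": -1}
    - {"linear": [1, -1, 165], "delta_rot": [0, 0, 0], "fingers": -1}
    - {"linear": [1, -1, 165], "delta_rot": [0, 0, 0], "fingers": -1}

```text
time: 3.9
eef_pos: [0.5105, 0.0966, 0.1515]
eef_rot: [-0.002, 0.633, 0.775, -0.002]
contact_force: [-0.2, 0.2, -0.9]
width: 0.0003
grasp_force: 0.0
```

```bash
python3 t.py "(.514,.098,.15)"; python3 - <<'E'
from h import *
out=[]
for c,(u,v) in (("side",(347,200)),("top",(314,240))):
    im,d=manip.get_image(c)
    k=im[v-60:v+60,u-60:u+60,::-1]; out.append(cv2.resize(k,(400,400),interpolation=cv2.INTER_CUBIC))
cv2.imwrite("pics/close1.png",np.hstack(out))
E
```

```text
3.9 [0.51049097 0.09663559 0.15151568] [-0.16748718  0.19357731 -0.9386022 ] 0.00033161767891221375 [ 0.088 -0.031  1.8    0.     1.379 -0.113]
[[-0.2    0.98  -0.005]
 [ 0.98   0.2   -0.   ]
 [ 0.001 -0.005 -1.   ]]
tool yaw of y 11.52795682063884 world->tool R^T rows: [[-0.2, 0.98, 0.001], [0.98, 0.2, -0.005], [-0.005, -0.0, -1.0]]
(.514,.098,.15) [0.6 3.7 1.5]
```

View pics/close1.png

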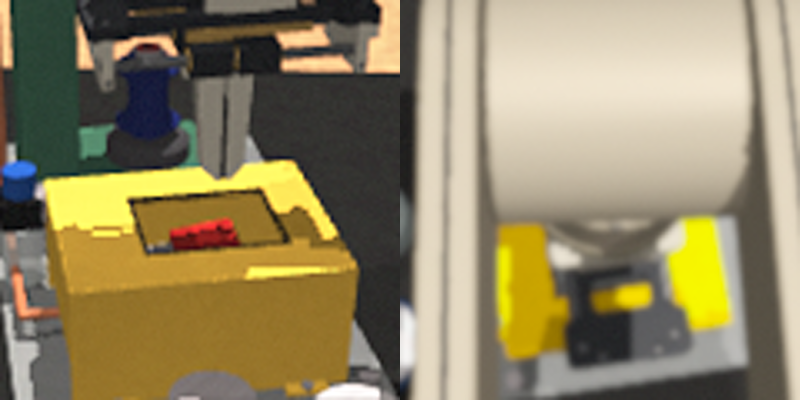

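The left half (side view) shows the closed fingertips at crop (223,175), full-image (354,192), above the far half of the window, with the pad around crop (205,235). I'll check the tip's projection against the known TCP in the same camera, to cancel any calibration bias.

```bash
python3 - <<'E'
from h import *
s=manip.get_state(); p=C['side']; T=np.linalg.inv(np.array(p['cam_to_world']))
def pr(X): c=T@np.r_[X,1]; return p['cx']+p['fx']*c[0]/-c[2], p['cy']-p['fy']*c[1]/-c[2]
e=s['eef_pos']; print('tip pred',pr(e-[0,0,.011]))
W=np.array([.519,.099]); a=.2055; x=np.array([np.cos(a),np.sin(a)]); y=np.array([-x[1],x[0]])
for sx,sy in ((-48,-38),(-48,38),(48,38),(48,-38)): print('win corner',sx,sy,pr(np.r_[W+(sx*x+sy*y)/1000,.105]))
print('pad c',pr(np.r_[W,.094]))
im,d=manip.get_image('side'); k=im[165:235,300:400,::-1]; cv2.imwrite("pics/c2.png",cv2.resize(k,(800,560),interpolation=cv2.INTER_CUBIC))
for r in manip.landmark_of('lever_pad','side')[:1]+manip.landmark_of('window','side')[:1]: print(r)
E
```

```text
tip pred (np.float64(350.52455713489195), np.float64(190.00648783890287))
win corner -48 -38 (np.float64(363.31146960499564), np.float64(196.1323771009334))
win corner -48 38 (np.float64(371.644246371327), np.float64(211.82665069716296))
win corner 48 38 (np.float64(330.0721036929085), np.float64(215.3508181110658))
win corner 48 -38 (np.float64(324.6902850269585), np.float64(199.21333519780637))
pad c (np.float64(347.29348150011043), np.float64(209.3512674927497))
{'uv': [347.9, 210.6], 'confidence': 0.7}
{'uv': [345.9, 206.1], 'confidence': 0.83}
```

View pics/c2.png

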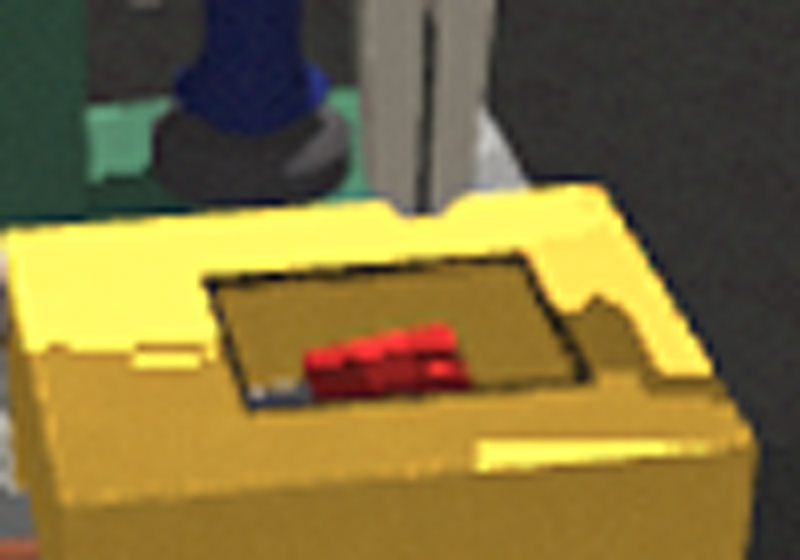

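Emit:
apply_moves:
  deltas:
    - {"linear": [0, 5, 0], "delta_rot": [0, 0, 0], "fingers": -1}
    - {"linear": [0, 5, 10], "delta_rot": [0, 0, 0], "fingers": -1}
    - {"linear": [0, 5, 22], "delta_rot": [0, 0, 0], "fingers": -1}
    - {"linear": [0, 5, 32], "delta_rot": [0, 0, 0], "fingers": -1}
    - {"linear": [0, 5, 38], "delta_rot": [0, 0, 0], "fingers": -1}
    - {"linear": [0, 5, 38], "delta_rot": [0, 0, 0], "fingers": -1}

```text
time: 4.75
eef_pos: [0.5159, 0.0976, 0.1147]
eef_rot: [-0.001, 0.633, 0.775, -0.001]
contact_force: [0.4, -0.1, 0.5]
width: 0.0008
grasp_force: 0.0
```

```bash
python3 t.py "(.518,.096,.110)" "(.518,.096,.089)"; python3 - <<'E'
from h import *
im,d=manip.get_image('side'); k=im[165:235,300:400,::-1]; cv2.imwrite("pics/c3.png",cv2.resize(k,(800,560),interpolation=cv2.INTER_CUBIC))
E
```

```text
4.75 [0.51592313 0.09760136 0.11474397] [ 0.40514816 -0.08889243  0.53758184] 0.0007866630432026624 [ 0.089  0.017  1.822 -0.     1.306 -0.112]
[[-0.2    0.98  -0.003]
 [ 0.98   0.2   -0.   ]
 [ 0.    -0.003 -1.   ]]
tool yaw of y 11.527115775724274 world->tool R^T rows: [[-0.2, 0.98, 0.0], [0.98, 0.2, -0.003], [-0.003, -0.0, -1.0]]
(.518,.096,.110) [-2.   1.7  4.7]
(.518,.096,.089) [-2.   1.8 25.7]
```

View pics/c3.png

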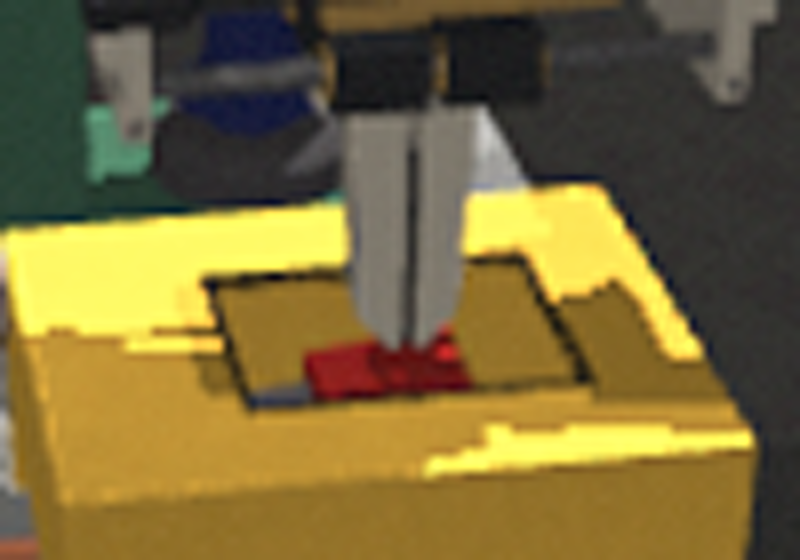

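The tips are inside the window at crop (408,345), right over the red pad at about (390,365), clear of all edges. Pressing down.

Emit:
apply_moves:
  deltas:
    - {"linear": [-1, 2, 5], "delta_rot": [0, 0, 0], "fingers": -1}
    - {"linear": [-1, 2, 9], "delta_rot": [0, 0, 0], "fingers": -1}
    - {"linear": [-1, 2, 13], "delta_rot": [0, 0, 0], "fingers": -1}
    - {"linear": [-1, 2, 17], "delta_rot": [0, 0, 0], "fingers": -1}
    - {"linear": [-1, 2, 21], "delta_rot": [0, 0, 0], "fingers": -1}
    - {"linear": [-1, 2, 25], "delta_rot": [0, 0, 0], "fingers": -1}
    - {"linear": [-1, 2, 25], "delta_rot": [0, 0, 0], "fingers": -1}

```text
time: 5.5
eef_pos: [0.519, 0.0971, 0.0912]
eef_rot: [-0.0, 0.633, 0.775, -0.0]
contact_force: [-3.3, -1.4, 4.7]
width: 0.0006
grasp_force: 2.5
```

Emit:
apply_moves:
  deltas:
    - {"linear": [0, 0, 3], "delta_rot": [0, 0, 0], "fingers": -1}
    - {"linear": [0, 0, 5], "delta_rot": [0, 0, 0], "fingers": -1}
    - {"linear": [0, 0, 6], "delta_rot": [0, 0, 0], "fingers": -1}
    - {"linear": [0, 0, 6], "delta_rot": [0, 0, 0], "fingers": -1}

```text
time: 5.9
eef_pos: [0.5193, 0.0972, 0.0861]
eef_rot: [0.0, 0.633, 0.775, 0.0]
contact_force: [-5.8, -0.6, 8.7]
width: 0.0007
grasp_force: 4.5
```

Emit:
apply_moves:
  deltas:
    - {"linear": [0, 0, 1], "delta_rot": [0, 0, 0], "fingers": -1}
    - {"linear": [0, 0, 2], "delta_rot": [0, 0, 0], "fingers": -1}
    - {"linear": [0, 0, 3], "delta_rot": [0, 0, 0], "fingers": -1}
    - {"linear": [0, 0, 3], "delta_rot": [0, 0, 0], "fingers": -1}

```text
time: 6.3
eef_pos: [0.5195, 0.0972, 0.0853]
eef_rot: [0.0, 0.632, 0.775, -0.0]
contact_force: [-16.2, -2.1, 28.5]
width: 0.0006
grasp_force: 14.9
```

Force jumped to 28 N with the TCP stalled at z = 0.085, the predicted stop height. I'll hold there.

Emit:
apply_moves:
  deltas:
    - {"linear": [0, 0, 0], "delta_rot": [0, 0, 0], "fingers": -1}
    - {"linear": [0, 0, 0], "delta_rot": [0, 0, 0], "fingers": -1}
    - {"linear": [0, 0, 0], "delta_rot": [0, 0, 0], "fingers": -1}
    - {"linear": [0, 0, 0], "delta_rot": [0, 0, 0], "fingers": -1}
    - {"linear": [0, 0, 0], "delta_rot": [0, 0, 0], "fingers": -1}
    - {"linear": [0, 0, 0], "delta_rot": [0, 0, 0], "fingers": -1}
    - {"linear": [0, 0, 0], "delta_rot": [0, 0, 0], "fingers": -1}
    - {"linear": [0, 0, 0], "delta_rot": [0, 0, 0], "fingers": -1}

```text
time: 7.1
eef_pos: [0.5195, 0.0972, 0.0853]
eef_rot: [0.0, 0.632, 0.775, 0.0]
contact_force: [-15.6, -2.3, 28.4]
width: 0.0002
grasp_force: 14.9
```

```bash
python3 - <<'E'
from h import *
im,d=manip.get_image('side'); k=im[120:240,270:410,::-1]; cv2.imwrite("pics/c4.png",cv2.resize(k,(700,600),interpolation=cv2.INTER_CUBIC))
E
```

```text
(no output)
```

View pics/c4.png

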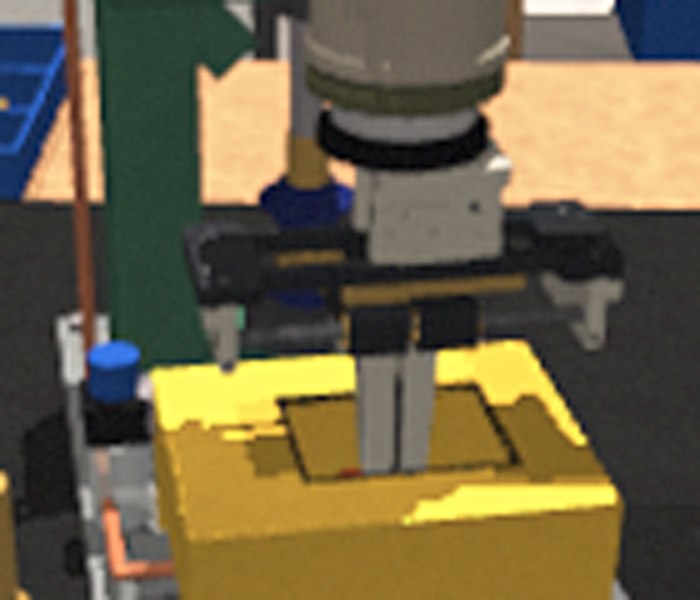

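The side view shows the fingers in the window at crop (395,470), the pad deep down with only a red sliver at (350,472), and the ram nose down on the hub at (310,175), with no bearing proud. I'll hold a little longer, then come up slowly.

Emit:
apply_moves:
  deltas:
    - {"linear": [0, 0, 0], "delta_rot": [0, 0, 0], "fingers": -1}
    - {"linear": [0, 0, 0], "delta_rot": [0, 0, 0], "fingers": -1}
    - {"linear": [0, 0, 0], "delta_rot": [0, 0, 0], "fingers": -1}
    - {"linear": [0, 0, -5], "delta_rot": [0, 0, 0], "fingers": -1}
    - {"linear": [0, 0, -12], "delta_rot": [0, 0, 0], "fingers": -1}
    - {"linear": [0, 0, -20], "delta_rot": [0, 0, 0], "fingers": -1}
    - {"linear": [0, 0, -28], "delta_rot": [0, 0, 0], "fingers": -1}
    - {"linear": [0, 0, -36], "delta_rot": [0, 0, 0], "fingers": -1}

```text
time: 7.95
eef_pos: [0.5191, 0.0972, 0.1189]
eef_rot: [-0.0, 0.633, 0.775, -0.0]
contact_force: [0.3, 0.3, -0.2]
width: 0.0003
grasp_force: 0.0
```

Emit:
apply_moves:
  deltas:
    - {"linear": [0, 0, -10], "delta_rot": [0, 0, 0], "fingers": -1}
    - {"linear": [0, 0, -30], "delta_rot": [0, 0, 0], "fingers": -1}
    - {"linear": [0, 0, -60], "delta_rot": [0, 0, 0], "fingers": -1}
    - {"linear": [0, 0, -100], "delta_rot": [0, 0, 0], "fingers": -1}
    - {"linear": [0, 0, -130], "delta_rot": [0, 0, 0], "fingers": -1}
    - {"linear": [0, 0, -150], "delta_rot": [0, 0, 0], "fingers": -1}
    - {"linear": [0, 0, -150], "delta_rot": [0, 0, 0], "fingers": -1}
    - {"linear": [0, 0, -150], "delta_rot": [0, 0, 0], "fingers": -1}

```text
time: 8.75
eef_pos: [0.5193, 0.0972, 0.2684]
eef_rot: [0.0, 0.633, 0.775, 0.0]
contact_force: [0.1, 0.4, -0.1]
width: 0.0001
grasp_force: 0.0
```

```bash
python3 - <<'E'
from h import *
im,d=manip.get_image('side'); k=im[100:240,260:410,::-1]; cv2.imwrite("pics/c5.png",cv2.resize(k,(640,597),interpolation=cv2.INTER_CUBIC))
old=np.load("side.npz")['im']; 
for n in ("jar","tin","drift","spanner"):
    for r in manip.recognise(n,"side")[:1]: print(n,r)
E
```

```text
jar {'uv': [351.0, 279.0], 'confidence': 0.94}
drift {'uv': [267.4, 234.0], 'confidence': 0.55}
spanner {'uv': [381.7, 333.9], 'confidence': 0.68}
```

View pics/c5.png

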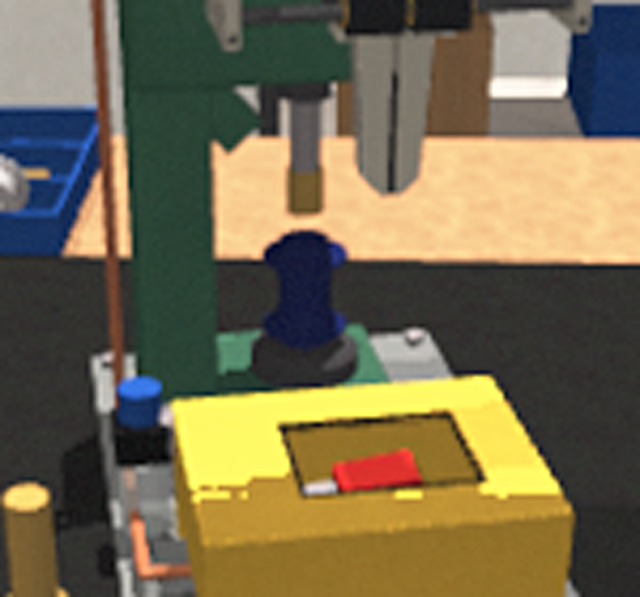

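The view shows the lever pad back up at crop (380,470), the ram raised at (305,195), the bearing flush in the hub at (305,240), and the arm clear. Handing in.

```bash
python3 -c "
from station import manip
print(manip.hand_in())"
```

```text
the job is handed in; nothing more can be done
None
```

I pressed the bearing home, held the lever on its stop for over a second, let the lever and ram come back up, withdrew the arm clear and handed the job in; the hand-in call returned no verdict.

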